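# Tip the tall carton onto the balance

### The arm

A 6-joint arm with a two-finger parallel gripper is mounted at the origin on a cart in front of the work surface, level with it; the furniture and walls round the work are solid. World frame = base frame: x ahead of the robot, y to its left, z up, the work surface at z = 0. Lengths are in m, angles in rad, forces in N, time in s.
With the tool pointing down it reaches from about 0.35 to 0.775 m from the base axis. Payload 7.3 kg.
Tool frame: the origin (TCP) lies midway between the tips of the shut fingers; the grasp point (between the pads) lies 19 mm behind it; z points along the fingers, y is the line along which they close (so a half turn about z gives the same grasp; the last joint's range is limited). The gripper opens to 92 mm and grips with 3 to 60 N. Pads are 19 mm wide; open, the fingers measure 130 mm over their backs; the gripper's body (75 mm by 190 mm) begins 47 mm behind the grasp point.
Start: joints at [1.063, 0.342, 1.524, -0, 1.275, -0.146], TCP at [0.186, 0.491, 0.227] pointing down, gripper open.
Joint ranges: [-2.53, 2.53], [-0.77, 2.02], [0.04, 2.7], [-1, 4.14], [0.28, 2.66], [-3.11, 3.11]. Speed limits (rad/s): [2.57, 2.57, 3.14, 3.14, 3.14, 3.14].

### API

Orientations are given as [roll, pitch, yaw] about the fixed x, y, z axes, in that order (R = Rz(yaw) Ry(pitch) Rx(roll)).
In Python, from workcell import observe, cams, ticket gives the robot as it stands.
- The arm moves only by the tool step_arm, never from a script. Its argument "targets" is a list of rows, each a list of 4 numbers: the shift along the tool's x, y, z in units of 1 m (1.0 is 1 m), then the turn about the tool's z in units of 180 degrees (1.0 is 180 degrees). In form: [[x, y, z, twist], ...]. A call has 1 to 10 rows; each row is the pose to reach, as a shift and turn from the pose commanded when the call began, along the tool's axes at that moment, turning the shorter way round; what a row does not reach only later rows make up. A row lasts 1/12 s, in which the tool goes at most 41.7 mm and 7.16 degrees, less where a joint would pass 70% of its speed; a pose out of reach is approached as far as the arm can. A call with a number of a shift or a turn outside -1 to 1 is refused whole. A call with a gripper value outside its range is refused whole. "fingers" is the gripper's target within -1 to 1 (shut at 1, half-way at 0, fully open at -1), set as the call begins (left out, the last holds). The fingers move at their own pace and stop on an object; the grip force is fixed at half the most. Time passes only in rows, so rows that repeat a pose let the fingers close. It gives the time, the measured TCP pose, the force, the opening and the grip force at its end, in the units of the state.
- observe(): the state, without advancing time (a new reading comes with each control period).
- cams.camera(name): name is "side" or "top"; returns a dict with "color" (400x640x3 uint8, red, green, blue), "camera_matrix" (3x3 intrinsics, pixels), "dist" ([k1, k2, p1, p2, k3] as OpenCV has them; the pictures are not rectified), "origin" and "rotation" of the camera in the world. Camera axes: x right, y down, z forward; pixel columns grow to the right and rows downward; lengths in m; the calibration is good to about 2 mm. A picture is of the moment at which its call begins. There is no depth.
- ticket.job_done(): hands the job in; it is judged then, once.
The state is a dict: "clock": time; "joints": joint angles; "qd": joint speeds; "joint_torque": joint torques, N m; "position": TCP position; "tcp_rot": TCP orientation; "contact_force": force on the tool from outside, world axes, zero at the start; "moment": the same for the moment, N m; "finger_gap": finger opening in m; "gripper_force": force on a finger pad.
Only numpy, scipy, OpenCV 4.12 (cv2) and the standard library are available. Lean on these libraries where they do the work, as an engineer would, in place of code of your own. Each camera call takes 0.05 s, during which the arm holds its last target. There are 200 camera calls.

### The job

Two cardboard cartons stand side by side at the right-hand edge of the low bench balance. Tip the taller one over that edge, by pushing its top to the left while the edge of the plate stops its foot, so that it ends up lying flat on its back on the weighing plate, label up and square to the plate, its foot end still at that edge (some overhang does no harm). Leave the short carton standing where it is.

Things in the scene. Friction and masses are not known exactly. Their poses are not given: they have to be found in the camera images.
- tall_carton: taller of two plain cardboard cartons, 100 (x) x 96 (y) x 200 mm high, 0.25-0.5 kg, loose. Origin: centre of its underside; z up, y from its labelled front (right) to its back, which faces the balance, 2 to 6 mm from the plate's edge and within 3 degrees of parallel. Pushed along +y near its top (1 to 2 N) it tips over its back foot edge, falling by itself beyond about 26 degrees of lean.
- short_carton: shorter carton, 100 (x) x 96 (y) x 120 mm high, same cardboard and label, upright beside the tall one, about 50 mm from it, on its near or far side. Origin: centre of its underside; z up. To be left alone.
- balance: low bench balance, fixed. Steel plate 300 (x) x 180 (y) mm, top 16 mm above the table, rigid. Origin under the plate's centre, at table height; z up, x away from the robot, y to the left: from the edge where the cartons stand (y = -90 mm, along x) across the plate. Cartons stand at about x = -75 and +75 mm. A flat panel 32 mm high adjoins its far end (x = 152 to 204 mm).

How it is judged:
By the outcome, as a careful person would: the job done as asked, in the order asked, and still so for the second after the job is handed in, with the robot touching nothing.
It also fails if it takes over 35 s, if anything falls off the work surface, if the arm or the gripper's body presses on something with over 40 N, if the wrist force passes 120 N, or if a joint passes its speed limit or range.

## Working session

There is one attempt and no reset: what is moved stays moved. The work goes in short steps, Python scripts to look and compute and a tool call to move; the robot and the scene stay as the last step left them, time stands still between calls to the robot, and variables do not carry over. Pictures are saved under pics/ and viewed, at most 10 in all, crops included, and the job is handed in when it is done.

Besides the shell and the picture viewer there is one more tool, called after "Call:" as name([rows], argument=value, ...), one row to a line, values as JSON. step_arm: Moves the arm, as the interface text tells. Shifts and turns lie within -1 to 1; 1 stands for 1 m of shift or 180 degrees of turn. Its arguments: {"type":"object","properties":{"targets":{"type":"array"},"fingers":{"type":"number"}},"required":["targets"]}

```bash
mkdir -p pics
python3 - <<'E'
from workcell import observe,cams
import cv2,numpy as np
s=observe();print({k:np.round(s[k],3) for k in('clock','position','tcp_rot','finger_gap','contact_force')})
for n in('side','top'):
    d=cams.camera(n);cv2.imwrite(f'pics/{n}0.png',d['color'][...,::-1]);print(n,d['camera_matrix'],d['dist'],d['origin'],d['rotation'])
E
```

```text
{'clock': np.float64(0.0), 'position': array([0.186, 0.491, 0.226]), 'tcp_rot': array([-3.14, -0.  ,  2.78]), 'finger_gap': np.float64(0.092), 'contact_force': array([ 0.323, -0.583, -0.083])}
side [[485.22627639   0.         315.14489174]
 [  0.         485.22627639 194.27703484]
 [  0.           0.           1.        ]] [-0.07589164  0.          0.          0.          0.        ] [ 0.01952274 -0.29975317  0.70863791] [-2.49717551  0.01909924 -1.27660211]
top [[411.83880697   0.         323.52529856]
 [  0.         411.83880697 197.8631727 ]
 [  0.           0.           1.        ]] [-0.09761017  0.          0.          0.          0.        ] [ 0.1123808  -0.2473326   0.79742908] [-2.6206019  -0.0044729  -1.28547823]
```

View pics/side0.png

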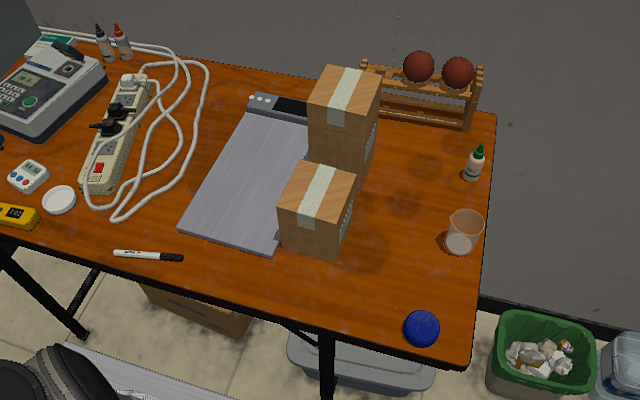

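View pics/top0.png

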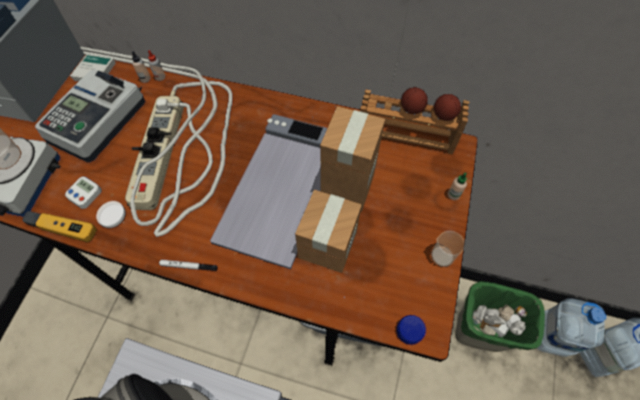

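The tall carton is the far one: in the side view its top is at about (308-382, 65-120). The short one is nearer, at about (278-356, 160-258). I'll enlarge that area and set up the projection helper.

```bash
cat > h.py <<'E'
import cv2,numpy as np
from scipy.spatial.transform import Rotation as R
CAM={'side':(485.22627639,315.14489174,194.27703484,-0.07589164,[0.01952274,-0.29975317,0.70863791],[-2.49717551,0.01909924,-1.27660211]),
'top':(411.83880697,323.52529856,197.8631727,-0.09761017,[0.1123808,-0.2473326,0.79742908],[-2.6206019,-0.0044729,-1.28547823])}
def world(n,uv,z):
    f,cx,cy,k,o,r=CAM[n];K=np.array([[f,0,cx],[0,f,cy],[0,0,1]])
    p=cv2.undistortPoints(np.array(uv,float).reshape(-1,1,2),K,np.array([k,0,0,0,0]))[:,0]
    d=R.from_euler('xyz',r).apply(np.c_[p,np.ones(len(p))]);o=np.array(o)
    return o+d*((z-o[2])/d[:,2])[:,None]
def pix(n,P):
    f,cx,cy,k,o,r=CAM[n];K=np.array([[f,0,cx],[0,f,cy],[0,0,1]])
    q=R.from_euler('xyz',r).inv().apply(np.array(P)-o)
    return cv2.projectPoints(q,np.zeros(3),np.zeros(3),K,np.array([k,0,0,0,0]))[0][:,0]
E
python3 - <<'E'
from h import *
im=cv2.imread('pics/side0.png')[55:265,170:390];cv2.imwrite('pics/c1.png',cv2.resize(im,None,fx=2.8,fy=2.8,interpolation=cv2.INTER_CUBIC))
print(world('side',[(329,65),(382,73),(371,116),(308,103)],.2).round(3))
print(world('side',[(298,160),(356,169),(345,212),(278,202)],.12).round(3))
print(world('side',[(177,230),(274,254),(245,112)],.016).round(3))
E
```

```text
[[ 0.644 -0.124  0.2  ]
 [ 0.648 -0.212  0.2  ]
 [ 0.545 -0.217  0.2  ]
 [ 0.547 -0.118  0.2  ]]
[[ 0.498 -0.114  0.12 ]
 [ 0.505 -0.208  0.12 ]
 [ 0.421 -0.213  0.12 ]
 [ 0.41  -0.111  0.12 ]]
[[ 0.375  0.069  0.016]
 [ 0.378 -0.107  0.016]
 [ 0.677  0.065  0.016]]
```

View pics/c1.png

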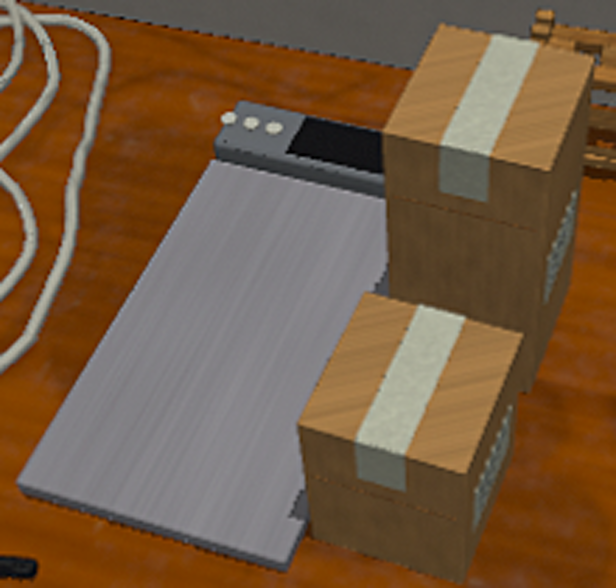

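The tall carton's top corners in the crop are (441,23), (594,60), (547,171) and (384,130). The short one's are (365,292), (522,335), (466,472) and (299,423). The plate corners are (20,487), (288,570) and (212,160).

Run:
```python
from h import *
from workcell import observe
c=lambda l:np.array(l)/2.8+[170-.3,55-.3]
T=world('side',c([(441,23),(594,60),(547,171),(384,130)]),.2);S=world('side',c([(365,292),(522,335),(466,472),(299,423)]),.12);P=world('side',c([(20,487),(288,570),(212,160)]),.016)
for a in(T,S,P):print(a.round(3).tolist(),a.mean(0).round(3))
print('plate yaw',np.degrees(np.arctan2(*(P[2]-P[0])[[1,0]])),'tall yaw',[np.degrees(np.arctan2(*(T[i]-T[j])[[1,0]])) for i,j in((0,3),(1,2))],np.degrees(np.arctan2(*(T[0]-T[1])[[0,1]])))
print('rack',world('side',[(468,130),(370,108),(366,60),(480,68)],0).round(3).tolist())
s=observe();p=np.array(s['position']);r=R.from_euler('xyz',s['tcp_rot']).inv()
for w in([.42,.12,.40],[.595,-.3,.40]):print(w,r.apply(np.array(w)-p).round(3),s['tcp_rot'])
```

```text
[[0.649, -0.12, 0.2], [0.64, -0.214, 0.2], [0.544, -0.209, 0.2], [0.551, -0.115, 0.2]] [ 0.596 -0.164  0.2  ]
[[0.501, -0.117, 0.12], [0.495, -0.211, 0.12], [0.398, -0.205, 0.12], [0.403, -0.111, 0.12]] [ 0.449 -0.161  0.12 ]
[[0.378, 0.071, 0.016], [0.37, -0.107, 0.016], [0.678, 0.064, 0.016]] [0.475 0.009 0.016]
plate yaw -1.3095928346775605 tall yaw [np.float64(-2.631885812796655), np.float64(-3.033269885903287)] 5.239908674449876
rack [[0.768, -0.384, 0.0], [0.775, -0.178, 0.0], [0.931, -0.133, 0.0], [0.976, -0.39, 0.0]]
[0.42, 0.12, 0.4] [-0.35  -0.264 -0.174] [-3.14022341e+00 -1.77353284e-04  2.77977704e+00]
[0.595, -0.3, 0.4] [-0.663 -0.595 -0.173] [-3.14022341e+00 -1.77353284e-04  2.77977704e+00]
```

Call:
step_arm([
  [0,0,-0.04,0],
  [0,0,-0.073,0],
  [-0.35,-0.264,-0.073,0.394],
  [-0.35,-0.264,-0.073,0.394],
  [-0.35,-0.264,-0.073,0.394],
  [-0.35,-0.264,-0.073,0.394],
  [-0.35,-0.264,-0.073,0.394],
  [-0.35,-0.264,-0.073,0.394],
  [-0.35,-0.264,-0.073,0.394],
  [-0.35,-0.264,-0.073,0.394],
], fingers=0)

```text
clock: 0.93
position: [0.364, 0.2072, 0.2996]
tcp_rot: [-3.142, -0.0, 1.774]
contact_force: [1.4, 0.6, -0.8]
finger_gap: 0.0462
gripper_force: 0.0
```

Call:
step_arm([
  [-0.51,0.13,0,0.074],
  [-0.51,0.13,0,0.074],
  [-0.51,0.13,0,0.074],
  [-0.51,0.13,0,0.074],
  [-0.51,0.13,0,0.074],
  [-0.51,0.13,0,0.074],
  [-0.51,0.13,0,0.074],
  [-0.51,0.13,0,0.074],
  [-0.51,0.13,0,0.074],
  [-0.51,0.13,0,0.074],
])

```text
clock: 1.77
position: [0.5484, -0.1666, 0.2992]
tcp_rot: [-3.141, -0.0, 1.547]
contact_force: [1.5, 0.1, 0.9]
finger_gap: 0.0461
gripper_force: 0.0
```

Call:
step_arm([
  [-0.095,0.045,0,0],
  [-0.095,0.045,0,0],
  [-0.095,0.045,0,0],
  [-0.095,0.045,0,0],
  [-0.095,0.045,0,0],
  [-0.095,0.045,0,0],
])

```text
clock: 2.27
position: [0.5905, -0.2596, 0.2993]
tcp_rot: [-3.141, -0.001, 1.548]
contact_force: [0.0, 0.1, -0.2]
finger_gap: 0.0459
gripper_force: 0.0
```

Call:
step_arm([
  [-0.015,0.006,0.03,0.002],
  [-0.015,0.006,0.07,0.002],
  [-0.015,0.006,0.105,0.002],
  [-0.015,0.006,0.127,0.002],
  [-0.015,0.006,0.127,0.002],
  [-0.015,0.006,0.127,0.002],
])

```text
clock: 2.77
position: [0.5963, -0.2741, 0.1729]
tcp_rot: [-3.14, -0.001, 1.543]
contact_force: [-0.1, 0.5, 0.6]
finger_gap: 0.0459
gripper_force: 0.0
```

Run:
```python
from h import *
from workcell import cams
im=cams.camera('side')['color'][30:270,170:490,::-1];cv2.imwrite('pics/c2.png',cv2.resize(im,None,fx=2.4,fy=2.4,interpolation=cv2.INTER_CUBIC))
```

```text
(no output)
```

View pics/c2.png

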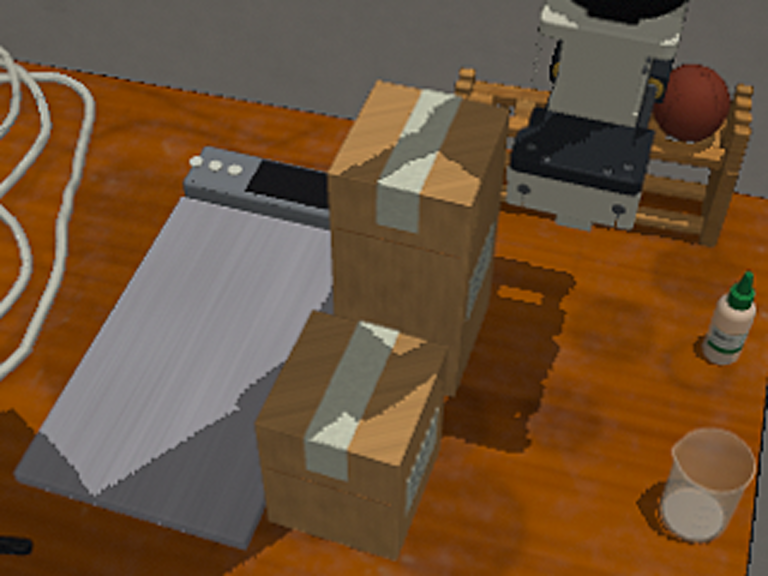

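The gripper (crop x 505-655, y 110-230) hangs clear to the right of the tall carton's labelled front, so I can start the slow push.

Call:
step_arm([
  [0.02,0,0,0],
  [0.035,0,0,0],
  [0.042,0,0,0],
  [0.046,0,0,0],
  [0.05,0,0,0],
  [0.054,0,0,0],
  [0.058,0,0,0],
  [0.062,0,0,0],
  [0.066,0,0,0],
  [0.07,0,0,0],
])

```text
clock: 3.65
position: [0.5986, -0.2057, 0.1727]
tcp_rot: [3.142, 0.0, 1.541]
contact_force: [0.7, -0.9, 1.5]
finger_gap: 0.0459
gripper_force: 0.6
```

Call:
step_arm([
  [0.004,0,0,0],
  [0.008,0,0,0],
  [0.012,0,0,0],
  [0.016,0,0,0],
  [0.02,0,0,0],
  [0.02,0,0,0],
])

```text
clock: 4.15
position: [0.5991, -0.1846, 0.1726]
tcp_rot: [-3.141, -0.001, 1.542]
contact_force: [0.4, -0.8, 0.6]
finger_gap: 0.0454
gripper_force: 0.1
```

Run:
```python
from h import *
from workcell import cams
im=cams.camera('side')['color'][30:270,170:490,::-1];cv2.imwrite('pics/c3.png',cv2.resize(im,None,fx=2.4,fy=2.4,interpolation=cv2.INTER_CUBIC))
```

```text
(no output)
```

View pics/c3.png

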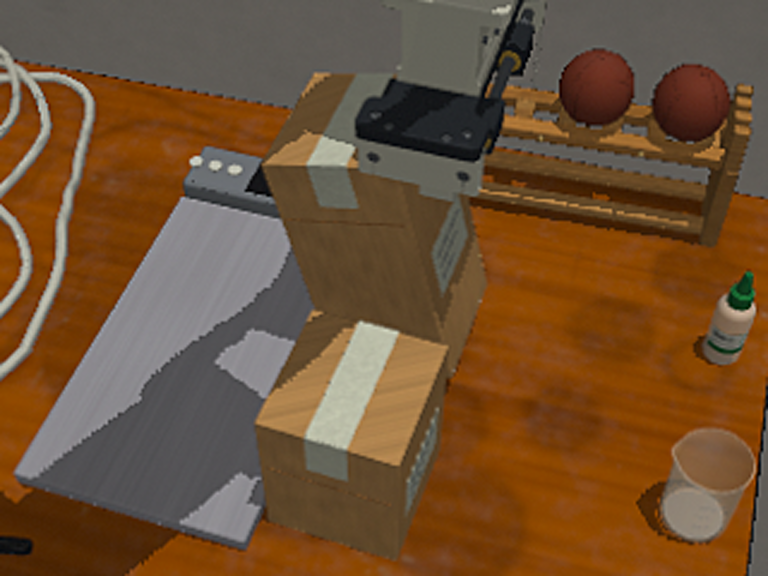

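The carton is leaning left (its front top-left corner has moved from crop (330,175) to (265,165)) with its foot held at the plate edge, so I'll keep pushing slowly.

Call:
step_arm([
  [0.004,0,0,0],
  [0.008,0,0,0],
  [0.012,0,0,0],
  [0.016,0,0,0],
  [0.02,0,0,0],
  [0.023,0,0,0],
  [0.026,0,0,0],
  [0.029,0,0,0],
  [0.032,0,0,0],
  [0.035,0,0,0],
])

```text
clock: 5.03
position: [0.6002, -0.1504, 0.1726]
tcp_rot: [-3.141, -0.0, 1.541]
contact_force: [-0.2, -0.6, 0.5]
finger_gap: 0.046
gripper_force: 0.2
```

Call:
step_arm([
  [0.003,0,0,0],
  [0.006,0,0,0],
  [0.009,0,0,0],
  [0.012,0,0,0],
  [0.015,0,0,0],
  [0.015,0,0,0],
  [0.015,0,0,0],
  [0.015,0,0,0],
  [0.015,0,0,0],
])

```text
clock: 5.78
position: [0.6007, -0.1359, 0.1727]
tcp_rot: [3.142, -0.0, 1.541]
contact_force: [0.1, 1.0, -0.1]
finger_gap: 0.0462
gripper_force: 0.0
```

Run:
```python
from h import *
from workcell import cams
im=cams.camera('side')['color'][30:270,170:490,::-1];cv2.imwrite('pics/c4.png',cv2.resize(im,None,fx=2.4,fy=2.4,interpolation=cv2.INTER_CUBIC))
```

```text
(no output)
```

View pics/c4.png

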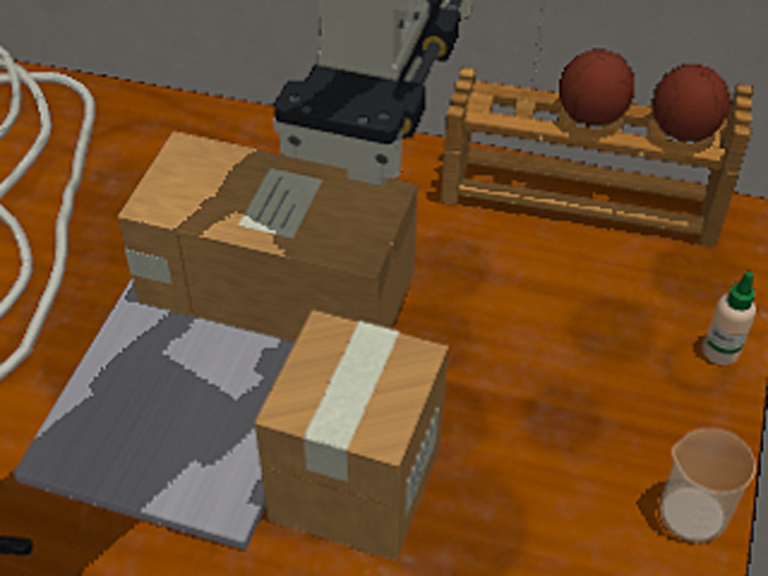

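The carton is lying on the plate with its label up (crop (280,200)), and the short one still stands where it was. I'll lift clear and measure the result.

Call:
step_arm([
  [0,0,-0.04,0],
  [0,0,-0.08,0],
  [0,0,-0.12,0],
  [0,0,-0.15,0],
  [-0.04,0,-0.15,0],
  [-0.08,0,-0.15,0],
  [-0.1,0,-0.15,0],
  [-0.1,0,-0.15,0],
  [-0.1,0,-0.15,0],
])

```text
clock: 6.58
position: [0.5973, -0.2369, 0.3221]
tcp_rot: [-3.141, -0.001, 1.539]
contact_force: [0.9, 1.1, 0.2]
finger_gap: 0.0459
gripper_force: 0.0
```

Run:
```python
from h import *
from workcell import cams
im=cams.camera('side')['color'][...,::-1];cv2.imwrite('pics/s5.png',im);cv2.imwrite('pics/c5.png',cv2.resize(im[70:265,170:370],None,fx=3,fy=3,interpolation=cv2.INTER_CUBIC))
```

```text
(no output)
```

View pics/c5.png

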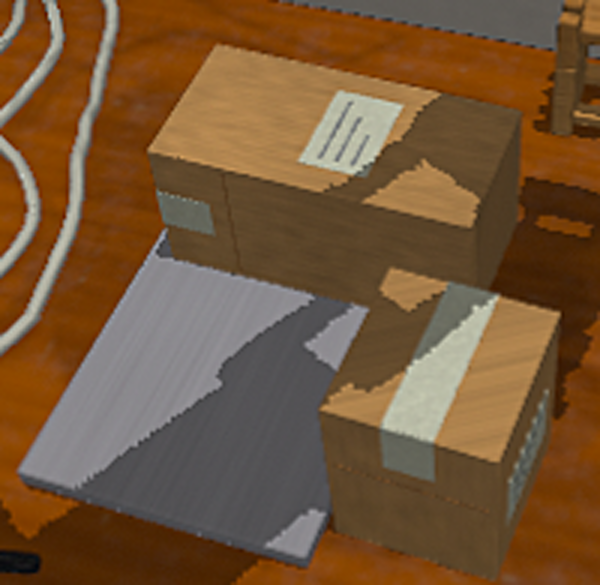

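The top face corners in this crop are (218,44), (149,153), (475,227) and (522,113). The short carton's are (391,268), (560,315), (499,463) and (320,410).

Run:
```python
from h import *
c=lambda l:np.array(l)/3+[170-.33,70-.33]
T=world('side',c([(218,44),(149,153),(475,227),(522,113)]),.112);S=world('side',c([(391,268),(560,315),(499,463),(320,410)]),.12);P=world('side',c([(20,475),(307,565)]),.016)
for a in(T,S,P):print(a.round(3).tolist(),a.mean(0).round(3))
ang=lambda a,b:round(np.degrees(np.arctan2(*(a-b)[[0,1]])),2)
print('long side angles vs y',ang(T[1],T[2]),ang(T[0],T[3]),'end faces',[round(np.degrees(np.arctan2(*(T[i]-T[j])[[1,0]])),2) for i,j in((0,1),(3,2))],'plate near edge',ang(P[0],P[1]))
print(np.linalg.norm(T[1]-T[2]),np.linalg.norm(T[0]-T[3]),np.linalg.norm(T[0]-T[1]))
```

```text
[[0.654, 0.047, 0.112], [0.554, 0.05, 0.112], [0.549, -0.15, 0.112], [0.645, -0.152, 0.112]] [ 0.6   -0.051  0.112]
[[0.501, -0.117, 0.12], [0.494, -0.211, 0.12], [0.396, -0.205, 0.12], [0.402, -0.112, 0.12]] [ 0.448 -0.161  0.12 ]
[[0.379, 0.072, 0.016], [0.37, -0.106, 0.016]] [ 0.374 -0.017  0.016]
long side angles vs y 1.36 2.8 end faces [np.float64(-1.42), np.float64(-0.99)] plate near edge 2.74
0.1995892544398209 0.19891951163228677 0.10088632103184147
```

It lies flat and square within about 1°, but the foot end overhangs the edge by about 38 mm. I'll nudge it gently and squarely about 20 mm back onto the plate.

Call:
step_arm([
  [0,0,0.04,0],
  [0,0,0.08,0],
  [0,0,0.12,0],
  [0,0,0.16,0],
  [0,0,0.2,0],
  [0,0,0.235,0],
  [0,0,0.255,0],
  [0.015,0.003,0.255,0],
  [0.03,0.003,0.255,0],
  [0.045,0.003,0.255,0],
])

```text
clock: 7.47
position: [0.6033, -0.1886, 0.0695]
tcp_rot: [3.139, 0.0, 1.542]
contact_force: [0.1, 0.0, -0.0]
finger_gap: 0.0455
gripper_force: 0.0
```

Call:
step_arm([
  [0.01,0,0,0],
  [0.02,0,0,0],
  [0.026,0,0,0],
  [0.031,0,0,0],
  [0.036,0,0,0],
  [0.041,0,0,0],
  [0.046,0,0,0],
  [0.05,0,0,0],
  [0.05,0,0,0],
])

```text
clock: 8.22
position: [0.6038, -0.1405, 0.068]
tcp_rot: [3.141, -0.0, 1.541]
contact_force: [0.1, -1.7, 1.2]
finger_gap: 0.0455
gripper_force: 1.0
```

Call:
step_arm([
  [-0.01,0,0,0],
  [-0.04,0,0,0],
  [-0.06,0,-0.04,0],
  [-0.08,0,-0.08,0],
  [-0.1,0,-0.12,0],
  [-0.1,0,-0.16,0],
  [-0.1,0,-0.2,0],
  [-0.1,0,-0.24,0],
  [-0.1,0,-0.26,0],
  [-0.1,0,-0.26,0],
])

```text
clock: 9.05
position: [0.6016, -0.2419, 0.334]
tcp_rot: [3.132, 0.004, 1.541]
contact_force: [0.8, -0.9, 0.7]
finger_gap: 0.0457
gripper_force: 0.0
```

Run:
```python
from h import *
from workcell import cams
im=cams.camera('side')['color'][...,::-1];cv2.imwrite('pics/s6.png',im);cv2.imwrite('pics/c6.png',cv2.resize(im[70:265,170:370],None,fx=3,fy=3,interpolation=cv2.INTER_CUBIC))
```

```text
(no output)
```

View pics/c6.png

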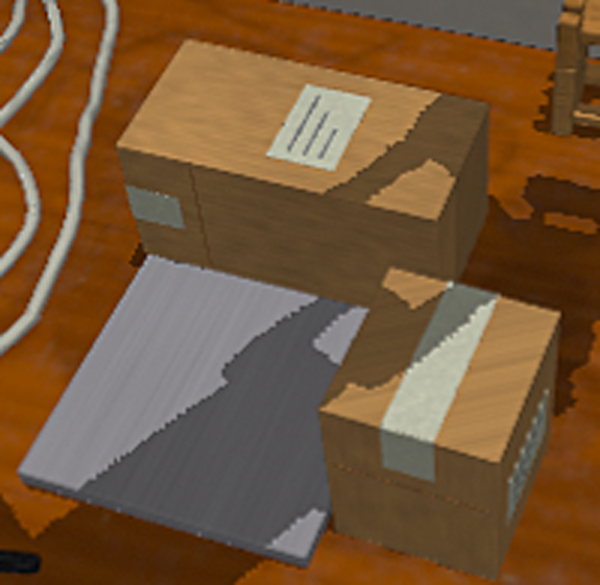

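The carton has moved about 20 mm left: its top corners are now at (187,40), (118,147), (438,219) and (490,103). It is still flat, square and label up, the short carton hasn't moved, and the gripper is clear. I'll hand it in.

Run:
```python
from h import *
from workcell import ticket
T=world('side',np.array([(187,40),(118,147),(438,219),(490,103)])/3+[169.67,69.67],.112);print(T.round(3).tolist())
print(ticket.job_done())
```

```text
[[0.653, 0.068, 0.112], [0.553, 0.07, 0.112], [0.549, -0.128, 0.112], [0.648, -0.131, 0.112]]
the job is handed in; nothing more can be done
None
```

The tall carton lies flat on its back on the plate, label up and square to within about 1–2°, its foot end overhanging the right-hand edge by about 15 mm after a 20 mm nudge back; the short carton is untouched, and I handed the job in at about 9 s (no verdict shown).

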